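# Set and lock the feed rolls

## Task

The upper roll of the wire feed unit has to come down a little: push the hand wheel on top of it round clockwise (seen from above) by its upright handle, through exactly one full turn, so that the handle stops where it began. Then push the clamp lever at the unit's side down to its stop to lock the setting. Only push: do not take the handle or the lever's knob between the fingers, and leave the parts and tools lying about where they are.

Things in the scene. Friction and masses are not known exactly. Their poses are not given: they have to be found in the camera images.
- feed_unit: Wire feed unit fixed to the bench: white base plate 170 x 310 x 16 mm, two open aluminium roll stands under a white bridge (top 172 mm high), steel rolls between them, grey gearbox and black motor at its -y end (92 mm high). Origin on the bench straight below the hand wheel's axis; y along the rolls to the clamp lever's side, x level, the lever's knob on the -x side. Base plate: x -85 to 85, y -190 to 120 mm.
- wheel (a joint): Angle of the hand wheel (rad): 0 at the start, grows clockwise seen from above, 6.283 after one turn. Level aluminium wheel, 150 mm over its rim, three spokes, mid-plane 200 mm above the bench, vertical axis through the feed unit's origin. Turns both ways over a turn, stays where left, takes 3 to 4 N at the handle. One turn lowers the upper roll 4 mm; the wheel keeps its height.
- crank_handle: Black upright revolving handle on the wheel's rim at a spoke's end: cylinder of 23 mm diameter, 67 mm from the wheel's axis, free all round from 213 to 285 mm above the bench (rim top 208 mm). Origin on its own axis at its foot, 210 mm above the bench. It spins about its upright axis, so its yaw means nothing. It may stand anywhere round the circle at the start.
- clamp_lever (a joint): Angle of the clamp lever (rad): grows as its knob goes down; 1.05 at its lower stop (locked, 25 degrees below level), 0 to 0.2 at the start (slack, 23 to 35 degrees above level). It stays where it is left and takes about 2 to 3 N at the knob.
- lever_knob (a point): Centre of the clamp lever's black ball knob, 30 mm diameter. The lever turns about a bolt along the feed unit's y axis at x = 0, z = 122 mm; the knob runs 95 mm from the bolt on its -x side, in the plane y = 117 mm (feed unit frame), from 160 to 176 mm height at the start down to 82 mm when locked. Its top is open for a push straight down.
- spare_roll: Loose grooved steel roll, 42 mm diameter, 32 mm high, standing on the base plate before the motor; origin at its underside. Leave it.
- bracket_a: Loose aluminium bracket with a steel blade, 95 x 30 x 36 mm, on the bench beyond the feed unit; origin under its block. Leave it.
- bracket_b: Loose bracket like the other, on the bench on the robot's side of the feed unit. Leave it.
- screwdriver: Loose screwdriver lying on the bench to the left of the clamp lever; origin under its middle. Leave it.
- parts_tray: Yellow open tray 150 x 110 x 60 mm with aluminium blocks, on the bench to the right; origin under its centre. Leave it.
- flask: Black bottle-shaped flask, 64 mm diameter, 190 mm high, standing on the bench to the left; origin at its underside. Leave it.
- wire_spool: White spool, 100 mm diameter, 60 mm high, standing on the bench to the right, beyond the yellow tray; origin at its underside. Leave it.

How it is judged:
On the way, in this order (a step that is already met when the one before it is completed fails the run):
1. the fingers push the wheel by its handle (over 2 N on the handle, the wheel between a sixth of a turn and one turn) (contact force between the fingers and crank_handle above 2 N and value of joint wheel between 1 and 6.4 rad), for 0.05 s.
2. the wheel has made one turn clockwise, to within 10 degrees (value of joint wheel between 6.113 and 6.453 rad), for 0.2 s.
3. the clamp lever is down at its stop, to within 6 degrees (value of joint clamp_lever above 0.95 rad), for 0.2 s.
At the end, for the whole second after the job is handed in: The hand wheel stands at rest one turn clockwise from its start, within 0.17 rad (10 degrees), and the clamp lever is within 0.1 rad of its lower stop (above 0.95 rad) (all of step 2 and value of joint clamp_lever above 0.95 rad and velocity of joint wheel between -0.05 and 0.05 rad/s); the robot touches nothing.
It fails at once if the wheel's handle is taken between the fingers (grasp point within 11 mm of the handle's axis, below its top) (horizontal distance between the grasp point and crank_handle below 0.011 m and height (world z) of the grasp point below 0.283 m).
It fails at once if the lever's knob is taken between the fingers (grasp point within 11 mm of its centre) (distance between the grasp point and lever_knob below 0.011 m).
It fails at once if a part or tool lying about is moved or lifted (more than 20 mm) (distance of any of spare_roll, bracket_a, bracket_b, screwdriver, parts_tray, flask, wire_spool from where it was at the start of the episode above 0.02 m).
It also fails if it takes over 64 s, if anything falls off the work surface, if the arm or the gripper's body presses on something with over 40 N, if the wrist force passes 120 N, or if a joint passes its speed limit or range.

## Robot

A 6-joint arm with a two-finger parallel gripper is mounted at the origin on the work surface. World frame = base frame: x ahead of the robot, y to its left, z up, the work surface at z = 0. Lengths are in m, angles in rad, forces in N, time in s.
With the tool pointing down it reaches from about 0.275 to 1 m from the base axis. Payload 8.4 kg.
Tool frame: the origin (TCP) lies on the centre line of the jaws, within the pads' length; the fingertips stand 17 mm ahead of it and the grasp point (between the pads) lies 2 mm behind it (bot.tcp_to_tips is the y of the fingertips in the tool frame, in m); y points along the fingers, z is the direction in which the jaws open and shut, and the axes are right-handed (so a half turn about y gives the same grasp; the last joint's range is limited). The gripper opens to 85 mm and grips with 20 to 120 N. Pads are 22 mm wide; open, the fingers measure 114 mm over their backs; the gripper's body (76 mm by 85 mm) begins 54 mm behind the grasp point. The pads swing forward as they close: fully open they stand 13 mm farther back than shut.
Start: joints at [-1.208, 0.353, 1.633, -0, 1.155, -0.002], TCP at [0.223, -0.584, 0.223] pointing down, gripper open.
Joint ranges: [-2.63, 2.63], [-0.92, 2.1], [0.06, 2.66], [-1.3, 4.44], [0, 2.69], [-3.02, 3.02]. Speed limits (rad/s): [2.22, 2.22, 2.79, 3.14, 3.14, 3.14].

## Interface

Orientations are given as a unit quaternion [x, y, z, w].
In Python, from workcell import bot, hand, kinematics, get_obs, vision, hand_in gives the robot as it stands. The module is installed in compiled form; this text tells all that it offers. Calls block until the motion is done:
- bot.reach(position, orientation): joint-space move of the TCP to a pose.
- bot.servo_line(position, ori=None, velocity=0.15): straight line of the TCP; ori=None keeps the orientation; velocity is the mean speed in m/s.
- bot.goto_joints(angles): joint-space move.
- hand.move_gripper(opening, strength=None): finger opening in m; strength is the grip in N (None keeps the last); returns when the fingers have stopped.
- bot.dwell(seconds).
- kinematics.solve_ik(position, orientation): joint angles nearest the present ones, or None.
- get_obs(): the state.
- vision.read_camera(name): name is "side" or "top"; returns a dict with "frame" (384x512x3 uint8, red, green, blue), "intrinsics" (3x3 intrinsics, pixels), "view" (4x4, takes a point from world to camera coordinates). Camera axes: x right, y down, z forward; pixel columns grow to the right and rows downward; lengths in m; the calibration is good to about 2 mm. A picture is of the moment at which its call begins. There is no depth.
A pose or a line that the arm cannot do raises bot.IKError and nothing moves.
- hand_in(): hands the job in, once; it reports no verdict.
The state is a dict: "time_s": time; "joint_pos": joint angles; "joint_vel": joint speeds; "joint_efforts": joint torques, N m; "position": TCP position; "orientation": TCP orientation; "wrist_force": force on the tool from outside, world axes, zero at the start; "ft_torque": the same for the moment, N m; "gripper_width": finger opening in m.
Only numpy, scipy, OpenCV 4.12 (cv2) and the standard library are available. Lean on these libraries where they do the work, as an engineer would, in place of code of your own. Each camera call takes 0.05 s, during which the arm holds its last target.

## Working session

There is one attempt and no reset: what is moved stays moved. The work goes in short steps, each a Python script; the robot and the scene stay as the last script left them, time stands still between calls to the robot, and variables do not carry over. Pictures are saved under pics/ and viewed, and the job is handed in when it is done.

```bash
mkdir -p pics; python3 - <<'E'
from workcell import bot, hand, kinematics, get_obs, vision
import cv2,numpy as np
np.set_printoptions(precision=4,suppress=True)
for n in("side","top"):
    d=vision.read_camera(n); cv2.imwrite(f"pics/{n}0.png",cv2.resize(d["frame"][:,:,::-1],(800,600),interpolation=cv2.INTER_CUBIC))
    cv2.imwrite(f"{n}0raw.png",d["frame"][:,:,::-1])
    print(n,d["intrinsics"],d["view"])
    V=d["view"];print(-V[:3,:3].T@V[:3,3])
print(get_obs())
print(bot.tcp_to_tips)
E
```

```text
side [[354.5266   0.     253.8826]
 [  0.     354.5266 194.7923]
 [  0.       0.       1.    ]] [[-0.8811 -0.4729  0.0091  0.488 ]
 [-0.2307  0.4128 -0.8811  0.2829]
 [ 0.4129 -0.7784 -0.4728  0.7891]
 [ 0.      0.      0.      1.    ]]
[0.1694 0.7283 0.6179]
top [[415.6944   0.     254.2268]
 [  0.     415.6944 196.5814]
 [  0.       0.       1.    ]] [[ 0.0815 -0.9967 -0.0022 -0.0446]
 [-0.972  -0.079  -0.2213  0.5695]
 [ 0.2204  0.0202 -0.9752  1.4611]
 [ 0.      0.      0.      1.    ]]
[ 0.2352 -0.0289  1.5509]
{'time_s': 0.1, 'joint_pos': array([-1.2084,  0.3536,  1.634 , -0.    ,  1.1552, -0.0024]), 'joint_vel': array([ 0.0007, -0.0019, -0.0011, -0.0008,  0.0001,  0.0011]), 'joint_efforts': array([ -0.0005, -60.6358, -34.2822,  -0.    ,   0.004 ,   0.    ]), 'position': array([ 0.2228, -0.5835,  0.2219]), 'orientation': array([-0.1283,  0.6958, -0.6949,  0.1282]), 'wrist_force': array([ 0.7131,  0.2406, -0.7844]), 'ft_torque': array([-0.0241, -0.0123, -0.023 ]), 'gripper_width': 0.08543737391078125}
0.017
```

```bash
ls -la .
```

```text
total 520
drwxr-xr-x  3 agent agent   4096 Dec  6 23:00 .
drwxr-xr-x 23 root  root    4096 Dec  6 23:00 ..
drwxr-xr-x  2 agent agent   4096 Dec  6 23:00 pics
-rw-r--r--  1 agent agent 258905 Dec  6 23:00 side0raw.png
-rw-r--r--  1 agent agent 255978 Dec  6 23:00 top0raw.png
```

View pics/top0.png

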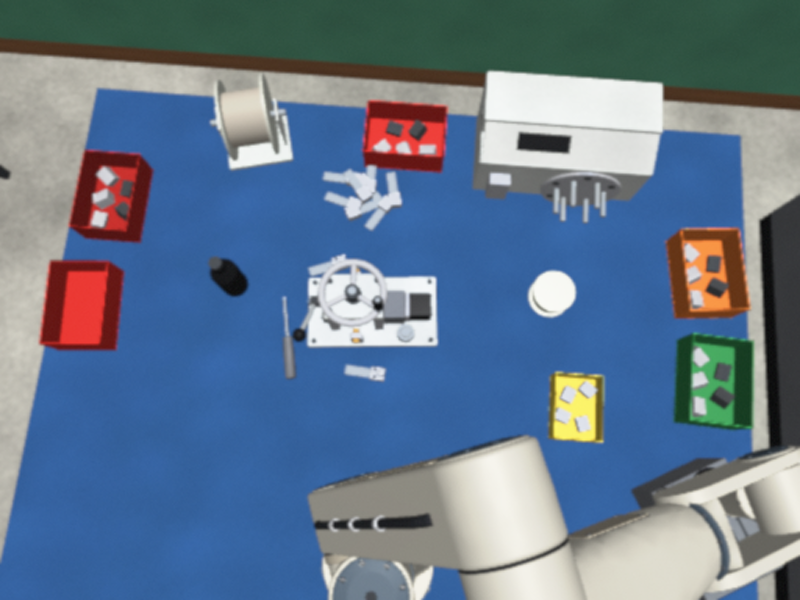

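View pics/side0.png

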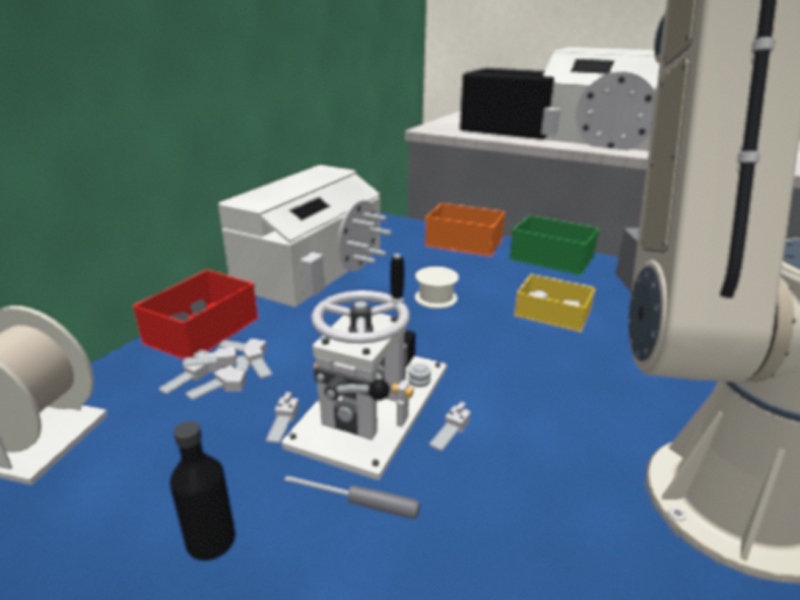

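The top picture shows the unit at about (370,312), with the wheel hub at (352,292), the handle at about (377,302) on the wheel's right side, and the knob at (299,335). The side picture agrees: handle at (397,275), knob at (379,389). Next I'll zoom in to measure them.

```bash
python3 - <<'E'
import cv2
t=cv2.imread("top0raw.png")[160:250,170:290]; cv2.imwrite("pics/topz.png",cv2.resize(t,None,fx=6.6,fy=6.6,interpolation=cv2.INTER_CUBIC))
t=cv2.imread("side0raw.png")[155:315,175:295]; cv2.imwrite("pics/sidez.png",cv2.resize(t,None,fx=3.75,fy=3.75,interpolation=cv2.INTER_CUBIC))
E
```

```text
(no output)
```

View pics/topz.png

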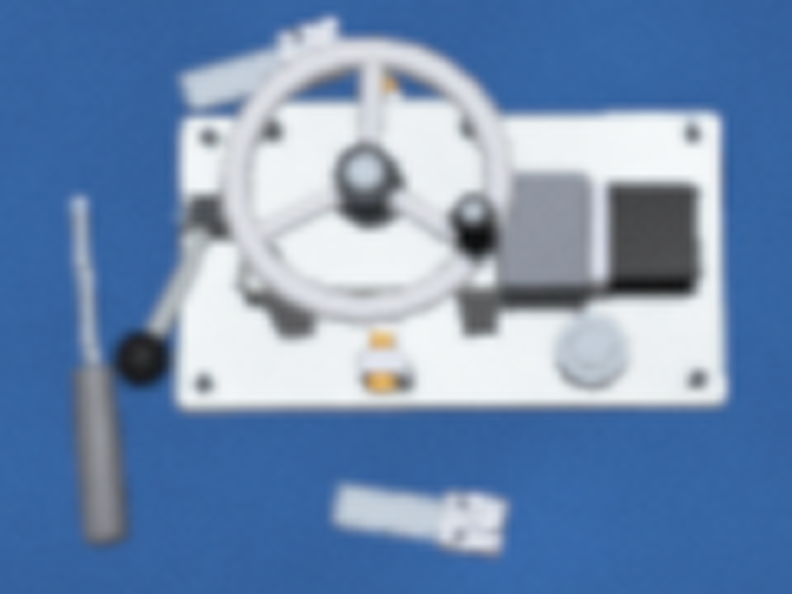

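View pics/sidez.png

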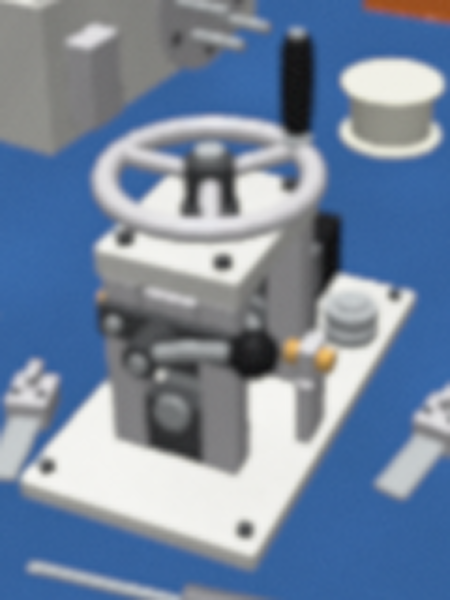

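The top zoom shows plate corners at (180,117), (722,112), (727,403) and (177,408), hub (368,170), handle cap (473,208) and knob (142,357). In the side zoom the handle cap is at (297,33) and the knob at (253,354).

```bash
cat > vis.py <<'E'
import numpy as np,cv2
np.set_printoptions(precision=4,suppress=True)
from workcell import vision
C={}
def cal(n):
    if n not in C: C[n]=vision.read_camera(n)
    return C[n]
def ray(n,uv):
    d=cal(n);V=np.array(d["view"]);K=np.array(d["intrinsics"])
    r=V[:3,:3].T@np.linalg.inv(K)@np.array([uv[0],uv[1],1.]);return -V[:3,:3].T@V[:3,3],r/np.linalg.norm(r)
def plane(n,uv,z):
    o,r=ray(n,uv);return o+r*(z-o[2])/r[2]
def tri(a,b):
    o1,r1=ray("top",a);o2,r2=ray("side",b)
    s=np.linalg.lstsq(np.c_[r1,-r2],o2-o1,rcond=None)[0]
    p,q=o1+r1*s[0],o2+r2*s[1];return (p+q)/2,np.linalg.norm(p-q)
def T(u,v):return ((u+.5)/6.6-.5+170,(v+.5)/6.6-.5+160)
def S(u,v):return ((u+.5)/3.75-.5+175,(v+.5)/3.75-.5+155)
def proj(n,p):
    d=cal(n);q=d["view"][:3,:3]@p+d["view"][:3,3];q=d["intrinsics"]@q;return q[:2]/q[2]
E
python3 - <<'E'
from vis import *
t=cv2.imread("top0raw.png")[160:250,170:290]; t=cv2.resize(t,None,fx=6.6,fy=6.6,interpolation=cv2.INTER_CUBIC)
hsv=cv2.cvtColor(t,cv2.COLOR_BGR2HSV)
blue=cv2.inRange(hsv,(95,110,40),(125,255,255))
m=cv2.bitwise_not(blue);m=cv2.morphologyEx(m,cv2.MORPH_OPEN,np.ones((60,60)))
cs,_=cv2.findContours(m,cv2.RETR_EXTERNAL,2);c=max(cs,key=cv2.contourArea);print("rect",cv2.minAreaRect(c),cv2.boundingRect(c))
P=[plane("top",T(*p),.016) for p in[(180,117),(722,112),(727,403),(177,408)]]
P=np.array(P);print(P); print([np.linalg.norm(P[i]-P[(i+1)%4]) for i in range(4)])
yax=(P[0]-P[1]+P[3]-P[2]);yax/=np.linalg.norm(yax);xax=np.array([yax[1],-yax[0],0])
cen=P.mean(0);O=cen+yax*.035;print("yaw",np.arctan2(yax[1],yax[0])-np.pi/2,"O",O)
# ring fit of wheel: outer outline
W=np.array([plane("top",T(*p),.2) for p in[(221,180),(515,180),(368,37),(368,323)]]);print("wheel",W,(W[0]+W[1])/2,(W[2]+W[3])/2)
print("handle top",tri(T(473,208),S(297,33)))
print("handle top plane285",plane("top",T(473,208),.285),plane("side",S(297,33),.285))
k=tri(T(142,357),S(253,354));print("knob",k, plane("top",T(142,357),k[0][2]))
print("hub",tri(T(368,170),S(208,148)))
for o in (O,):
  print("knob local",xax@(k[0]-o),yax@(k[0]-o))
E
```

```text
rect ((449.0, 234.0), (358.0, 560.0), 90.0) (169, 55, 561, 359)
[[ 0.6397  0.2279  0.016 ]
 [ 0.6681 -0.0852  0.016 ]
 [ 0.4979 -0.0997  0.016 ]
 [ 0.4698  0.2105  0.016 ]]
[np.float64(0.314338235846031), np.float64(0.17080702393001335), np.float64(0.31140034936689986), np.float64(0.1707781666287808)]
yaw 0.09053374694666161 O [0.5657 0.0982 0.016 ]
wheel [[0.5599 0.1726 0.2   ]
 [0.572  0.0239 0.2   ]
 [0.6413 0.1056 0.2   ]
 [0.4923 0.0911 0.2   ]] [0.5659 0.0982 0.2   ] [0.5668 0.0983 0.2   ]
handle top (array([0.5358, 0.0393, 0.284 ]), np.float64(7.992008593262005e-05))
handle top plane285 [0.5355 0.0392 0.285 ] [0.5348 0.0413 0.285 ]
knob (array([0.4719, 0.208 , 0.1658]), np.float64(0.00023773351488869693)) [0.4717 0.208  0.1658]
hub (array([0.5671, 0.0973, 0.2197]), np.float64(0.0018698100589961623))
knob local -0.08353346730687093 0.11781847985859221
```

Measurements agree with the given sizes: plate 312 x 171 mm, handle radius 66 mm with its top at 284 mm, knob 94 mm from the bolt. Now I'll plan the tool's yaw for the push.

```bash
cat > plan.py <<'E'
import numpy as np
from scipy.spatial.transform import Rotation as R
O=np.array([.566,.098]); PHI0=np.arctan2(.0395-.098,.5355-.566); RAD=.067; Z=.252
YAW=.0905
xa=np.array([np.cos(YAW),np.sin(YAW)]);ya=np.array([-np.sin(YAW),np.cos(YAW)])
def quat(a):
    # tool x axis horizontal at angle a, y down
    x=np.array([np.cos(a),np.sin(a),0]);y=np.array([0,0,-1.]);z=np.cross(x,y)
    return R.from_matrix(np.c_[x,y,z]).as_quat()
def pos(psi,z=Z,r=RAD): return np.array([O[0]+r*np.cos(psi),O[1]+r*np.sin(psi),z])
E
python3 - <<'E'
from plan import *
from workcell import kinematics as k,get_obs
np.set_printoptions(precision=3,suppress=True)
o=get_obs();print("tool x angle now",np.degrees(np.arctan2(*R.from_quat(o["orientation"]).as_matrix()[:2,0][::-1])))
print("phi0",np.degrees(PHI0))
for psi in (PHI0+.4,PHI0+.4-np.pi):
  for d in range(-180,180,30):
    q=k.solve_ik(pos(psi),quat(np.radians(d)));print(round(np.degrees(psi)),d,q)
E
```

```text
tool x angle now -159.1001248829177
phi0 -117.53607310815714
-95 -180 [ 0.053  0.227  1.739 -0.     1.176  1.624]
-95 -150 [ 0.053  0.227  1.739 -0.     1.176  1.1  ]
-95 -120 [ 0.053  0.227  1.739 -0.     1.176  0.577]
-95 -90 [ 0.053  0.227  1.739 -0.     1.176  0.053]
-95 -60 [ 0.053  0.227  1.739  0.     1.176 -0.471]
-95 -30 [ 0.053  0.227  1.739 -0.     1.176 -0.994]
-95 0 [ 0.053  0.227  1.739 -0.     1.176 -1.518]
-95 30 [ 0.053  0.227  1.739 -0.     1.176 -2.041]
-95 60 [ 0.053  0.227  1.739  0.     1.176 -2.565]
-95 90 None
-95 120 [ 0.053  0.227  1.739 -0.     1.176  2.671]
-95 150 [ 0.053  0.227  1.739 -0.     1.176  2.147]
-275 -180 [ 0.278  0.28   1.669 -0.     1.193  1.849]
-275 -150 [ 0.278  0.28   1.669 -0.     1.193  1.325]
-275 -120 [ 0.278  0.28   1.669 -0.     1.193  0.802]
-275 -90 [ 0.278  0.28   1.669 -0.     1.193  0.278]
-275 -60 [ 0.278  0.28   1.669  0.     1.193 -0.245]
-275 -30 [ 0.278  0.28   1.669 -0.     1.193 -0.769]
-275 0 [ 0.278  0.28   1.669 -0.     1.193 -1.293]
-275 30 [ 0.278  0.28   1.669 -0.     1.193 -1.816]
-275 60 [ 0.278  0.28   1.669  0.     1.193 -2.34 ]
-275 90 [ 0.278  0.28   1.669 -0.     1.193 -2.863]
-275 120 [ 0.278  0.28   1.669 -0.     1.193  2.896]
-275 150 [ 0.278  0.28   1.669 -0.     1.193  2.373]
```

```bash
cat >> plan.py <<'E'
from workcell import bot, hand, kinematics, get_obs
D=np.radians
def sweep(p0,p1,aoff,v=.06,step=10.,lim=30):
    n=max(1,int(np.ceil(abs(p1-p0)/step)))
    for p in np.linspace(p0,p1,n+1)[1:]:
        bot.servo_line(pos(D(p)),quat(D(p+aoff)),velocity=v)
        f=get_obs()["wrist_force"]; t=np.array([np.sin(D(p)),-np.cos(D(p))]);n_=np.array([np.cos(D(p)),np.sin(D(p))])
        print("psi %.1f Ftan %.1f Frad %.1f Fz %.1f"%(p,f[:2]@t,f[:2]@n_,f[2]))
        if np.linalg.norm(f)>lim: print("STOP");return False
    return True
E
python3 - <<'E'
from plan import *
from vis import *
o=get_obs()
hand.move_gripper(0.0,strength=40)
p=o["position"];
bot.servo_line([p[0],p[1],.40],velocity=.3)
s=-67.5
bot.reach(pos(D(s),.40),quat(D(s+80)));print(get_obs()["time_s"],get_obs()["position"])
bot.servo_line(pos(D(s),Z),velocity=.15)
o=get_obs();print(o["time_s"],o["gripper_width"],o["wrist_force"],o["joint_pos"])
for n in("top","side"):
    f=vision.read_camera(n)["frame"][:,:,::-1]
    f=f[150:260,160:300] if n=="top" else f[100:310,150:300]
    cv2.imwrite(f"pics/{n}1.png",cv2.resize(f,None,fx=4 if n=="top" else 2.8,fy=4 if n=="top" else 2.8,interpolation=cv2.INTER_CUBIC))
E
```

```text
4.2583 [0.5917 0.0354 0.4   ]
5.3917 3.523274177596968e-05 [-0.2242 -0.2294 -0.2448] [ 0.0583  0.2758  1.6718  0.      1.1925 -1.7305]
```

View pics/side1.png

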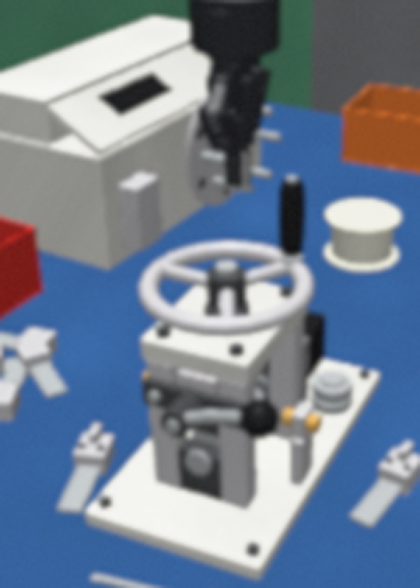

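View pics/top1.png

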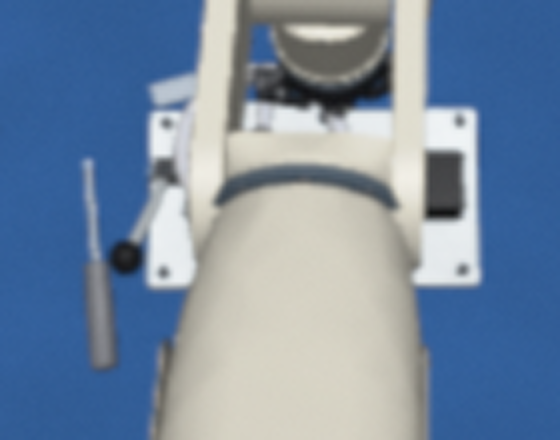

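The side picture shows the fingertips at (235,185), which is higher than I expected. I'll check the pose against the tip's projection.

```bash
python3 - <<'E'
from plan import *
from vis import *
o=get_obs();print(o["position"],R.from_quat(o["orientation"]).as_matrix(),pos(D(-67.5),Z))
p=o["position"]
for q in (p-[0,0,.017],): print((proj("side",q)-[150,100])*2.8)
E
```

```text
[0.5923 0.0361 0.2531] [[ 0.9763  0.0018 -0.2165]
 [ 0.2165  0.0001  0.9763]
 [ 0.0018 -1.     -0.0003]] [0.5916 0.0361 0.252 ]
[236.7344 213.361 ]
```

```bash
python3 - <<'E'
from plan import *
from vis import *
d=vision.read_camera("side");f=d["frame"][:,:,::-1][100:250,190:290]
f=cv2.resize(f,None,fx=4,fy=4,interpolation=cv2.INTER_CUBIC)
p=get_obs()["position"]
for z in(.0,.017): 
    q=(proj("side",p-[0,0,z])-[190,100]+.5)*4; cv2.circle(f,(int(q[0]),int(q[1])),3,(0,0,255),1)
cv2.imwrite("pics/side2.png",f);print(get_obs()["time_s"])
E
```

```text
5.6417
```

View pics/side2.png

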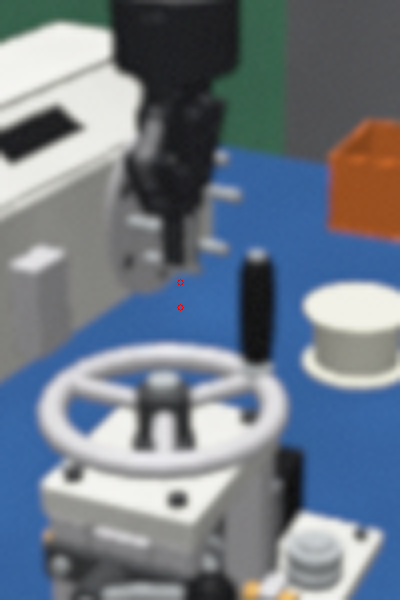

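```bash
python3 - <<'E'
from plan import *
from vis import *
f=vision.read_camera("side")["frame"][:,:,::-1]
g=cv2.imread("side0raw.png")
a=cv2.resize(f[100:190,205:265],None,fx=6.6,fy=6.6,interpolation=cv2.INTER_CUBIC)
b=cv2.resize(g[100:190,205:265],None,fx=6.6,fy=6.6,interpolation=cv2.INTER_CUBIC)
p=get_obs()["position"]
for z in(.0,.017): 
    q=(proj("side",p-[0,0,z])-[205,100]+.5)*6.6; cv2.circle(a,(int(q[0]),int(q[1])),3,(0,0,255),1)
cv2.imwrite("pics/side3.png",np.hstack([a,b]))
E
```

```text
(no output)
```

View pics/side3.png

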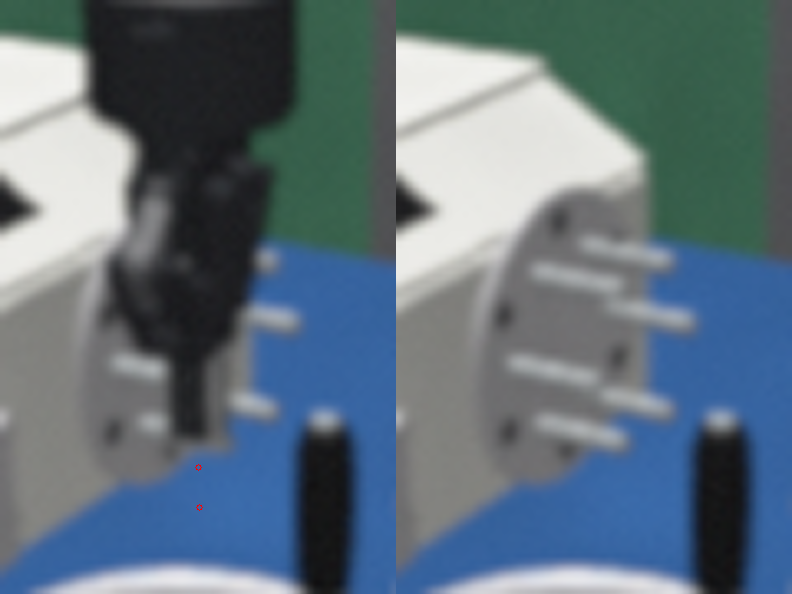

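The fingertips in the picture are at row 443, where the projection puts them at 507, so they look about 27 mm higher than nominal. The column agrees. Even so they overlap the handle by about 20 mm, so I'll make contact slowly and check.

```bash
python3 - <<'E'
from plan import *
from vis import *
sweep(-67.5,-87.5,80,step=10)
sweep(-87.5,-117.5,80,v=.03,step=3)
p=get_obs()["position"];print(p,get_obs()["time_s"])
f=vision.read_camera("side")["frame"][:,:,::-1]
a=cv2.resize(f[100:220,195:275],None,fx=5,fy=5,interpolation=cv2.INTER_CUBIC)
cv2.imwrite("pics/side4.png",a)
E
```

```text
psi -77.5 Ftan -0.7 Frad -0.3 Fz -1.5
psi -87.5 Ftan -0.3 Frad -0.1 Fz 0.7
psi -90.5 Ftan -0.2 Frad 0.9 Fz 0.3
psi -93.5 Ftan 0.1 Frad -0.3 Fz 0.5
psi -96.5 Ftan -1.2 Frad 0.8 Fz -0.7
psi -99.5 Ftan -1.2 Frad -0.3 Fz -0.1
psi -102.5 Ftan -1.9 Frad 0.3 Fz 1.4
psi -105.5 Ftan -1.2 Frad -0.1 Fz 1.2
psi -108.5 Ftan -0.9 Frad 1.0 Fz 1.0
psi -111.5 Ftan -1.8 Frad 1.0 Fz 0.4
psi -114.5 Ftan -1.6 Frad 0.1 Fz 1.4
psi -117.5 Ftan -0.4 Frad 0.3 Fz 1.3
[0.535  0.0386 0.252 ] 9.0917
```

View pics/side4.png

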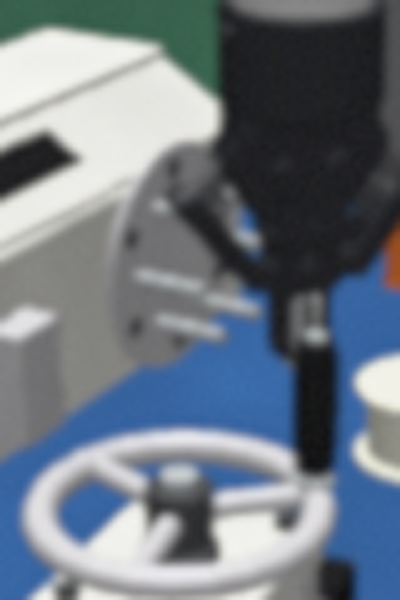

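```bash
sed -i 's/Z=.252/Z=.241/' plan.py; python3 - <<'E'
from plan import *
from vis import *
h=plane("side",((315+.5)/5-.5+195,(335+.5)/5-.5+100),.285);print(h,np.degrees(np.arctan2(h[1]-O[1],h[0]-O[0])),np.hypot(h[1]-O[1],h[0]-O[0]))
print((proj("side",get_obs()["position"]-[0,0,.017])-[195,100]+.5)*5)
E
```

```text
[0.5183 0.0535 0.285 ] -137.00066023556448 0.06525799821198226
[297.9899 411.8774]
```

The handle has moved to -137°, which is 19.5° ahead of the pusher and matches the 19.3° I worked out, so the contact is good. I'll go slightly lower and push on to half a turn.

```bash
python3 - <<'E'
from plan import *
from vis import *
bot.servo_line(pos(D(-113)),quat(D(-113+80)),velocity=.05)
print(sweep(-113,-278,80,v=.06,step=11))
o=get_obs();print(o["position"],o["time_s"],o["joint_pos"])
f=vision.read_camera("side")["frame"][:,:,::-1]
a=cv2.resize(f[100:240,175:285],None,fx=4.2,fy=4.2,interpolation=cv2.INTER_CUBIC)
cv2.imwrite("pics/side5.png",a)
E
```

```text
psi -124.0 Ftan -1.0 Frad -0.0 Fz -0.1
psi -135.0 Ftan 0.2 Frad 0.1 Fz -0.2
psi -146.0 Ftan -0.6 Frad -0.1 Fz 0.2
psi -157.0 Ftan -0.3 Frad -0.0 Fz 0.8
psi -168.0 Ftan -0.1 Frad 0.6 Fz -0.8
psi -179.0 Ftan -0.7 Frad 0.7 Fz -0.3
psi -190.0 Ftan -0.2 Frad 0.2 Fz 0.0
psi -201.0 Ftan 0.2 Frad 0.2 Fz -0.7
psi -212.0 Ftan -0.3 Frad 0.7 Fz 0.0
psi -223.0 Ftan 0.3 Frad 0.0 Fz 0.7
psi -234.0 Ftan -0.2 Frad -0.6 Fz -0.3
psi -245.0 Ftan -0.6 Frad -0.5 Fz 0.0
psi -256.0 Ftan -0.3 Frad 0.5 Fz 0.1
psi -267.0 Ftan -0.3 Frad -0.3 Fz 0.2
psi -278.0 Ftan -0.6 Frad -0.1 Fz -0.3
True
[0.5751 0.1642 0.241 ] 15.0833 [ 0.2757  0.2945  1.6736 -0.0001  1.1733  2.1551]
```

View pics/side5.png

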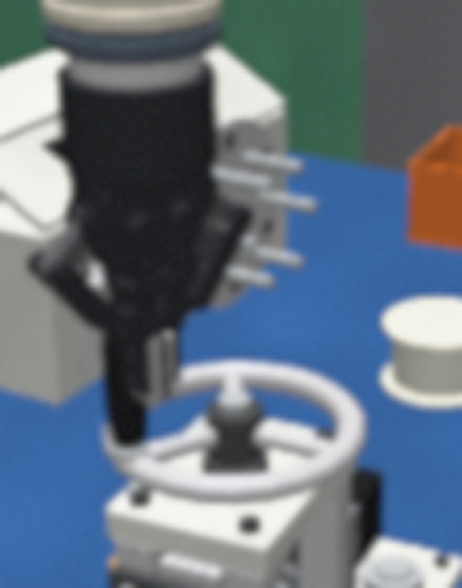

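The picture shows the handle at (125,450), ahead of the fingers at (160,380), with the pushing face square to it. I'll retreat, turn the tool half a turn, and push on to about 20° short of the target.

```bash
python3 - <<'E'
from plan import *
from vis import *
s=-258
bot.servo_line(pos(D(s)),quat(D(-278+80)),velocity=.08)
bot.servo_line(pos(D(s),.30),velocity=.15)
bot.reach(pos(D(s),.30),quat(D(s+260)))
bot.servo_line(pos(D(s)),quat(D(s+260)),velocity=.12)
print(get_obs()["time_s"],get_obs()["joint_pos"])
print(sweep(s,-437.5,260,v=.06,step=11))
o=get_obs();print(o["position"],o["time_s"],o["joint_pos"])
f=vision.read_camera("side")["frame"][:,:,::-1]
a=cv2.resize(f[100:220,195:275],None,fx=5,fy=5,interpolation=cv2.INTER_CUBIC)
cv2.imwrite("pics/side6.png",a)
E
```

```text
19.6833 [ 0.2854  0.2594  1.7205 -0.      1.1614 -1.3203]
psi -268.6 Ftan 0.1 Frad 0.3 Fz 0.6
psi -279.1 Ftan 0.2 Frad 0.3 Fz 0.1
psi -289.7 Ftan -0.2 Frad -0.3 Fz -0.3
psi -300.2 Ftan 0.3 Frad -0.1 Fz -0.4
psi -310.8 Ftan 0.3 Frad -0.3 Fz -0.4
psi -321.4 Ftan -1.1 Frad 0.6 Fz -0.2
psi -331.9 Ftan -0.7 Frad -0.1 Fz 0.0
psi -342.5 Ftan -0.2 Frad -0.1 Fz -0.1
psi -353.0 Ftan 1.2 Frad 0.5 Fz -0.4
psi -363.6 Ftan -0.3 Frad -0.4 Fz -0.1
psi -374.1 Ftan 0.5 Frad 0.7 Fz -0.7
psi -384.7 Ftan 0.1 Frad -0.4 Fz 0.3
psi -395.3 Ftan -0.1 Frad -0.6 Fz 0.8
psi -405.8 Ftan -0.2 Frad 0.3 Fz -0.8
psi -416.4 Ftan -0.0 Frad 0.2 Fz -0.5
psi -426.9 Ftan -0.6 Frad -0.4 Fz -1.0
psi -437.5 Ftan -0.0 Frad -0.0 Fz 0.3
True
[0.5806 0.0327 0.241 ] 25.775 [ 0.0538  0.2687  1.7089 -0.      1.1643  1.5751]
```

View pics/side6.png

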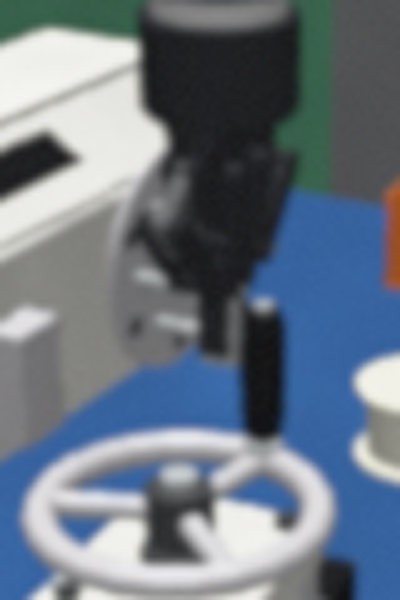

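The handle cap is now at (263,305). At the start it was at about (297,319) in the same crop, so it is short of its start position as intended. Next is the final push.

```bash
python3 - <<'E'
from plan import *
from vis import *
h=plane("side",((263+.5)/5-.5+195,(305+.5)/5-.5+100),.285);ph=np.degrees(np.arctan2(h[1]-O[1],h[0]-O[0]));print(h,ph,np.hypot(h[1]-O[1],h[0]-O[0]),"lag",-437.5+360-ph)
h0=plane("side",((297+.5)/3.75-.5+175,(33+.5)/3.75-.5+155),.285);p0=np.degrees(np.arctan2(h0[1]-O[1],h0[0]-O[0]));print("start by side cam",p0)
e=-477.5-.5+19.3   # nominal end
print("end psi",e,"left by cam",p0-ph)
print(sweep(-437.5,e,260,v=.04,step=7))
f=vision.read_camera("side")["frame"][:,:,::-1]
a=cv2.resize(f[100:220,195:275],None,fx=5,fy=5,interpolation=cv2.INTER_CUBIC)
g=cv2.resize(cv2.imread("side0raw.png")[100:220,195:275],None,fx=5,fy=5,interpolation=cv2.INTER_CUBIC)
cv2.imwrite("pics/side7.png",np.hstack([a,g])[:600,:800])
E
```

```text
[0.557  0.0339 0.285 ] -98.02860424809494 0.06469834261231187 lag 20.528604248094936
start by side cam -118.86333766703012
end psi -458.7 left by cam -20.834733418935187
psi -442.8 Ftan -0.2 Frad -0.5 Fz 0.4
psi -448.1 Ftan -0.2 Frad 0.7 Fz 0.3
psi -453.4 Ftan -0.7 Frad -0.6 Fz 0.3
psi -458.7 Ftan -0.3 Frad 0.8 Fz 0.6
True
```

View pics/side7.png

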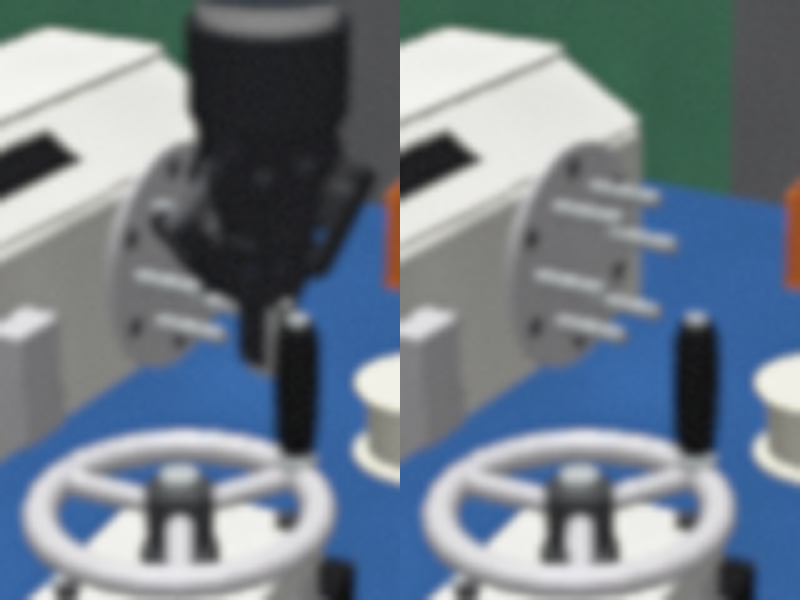

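The cap sits at (297,319) now and did at the start too, so the wheel has made one turn. Now for the lever: retreat, move over the knob and check before pressing.

```bash
cat >> plan.py <<'E'
KP=O+xa*(-.092)+ya*.119
QL=quat(YAW-np.pi/2)
E
python3 - <<'E'
from plan import *
from vis import *
s=-440
bot.servo_line(pos(D(s)),velocity=.08)
bot.servo_line(pos(D(s),.36),velocity=.2)
bot.reach([*KP,.36],QL)
bot.servo_line([*KP,.215],velocity=.15)
o=get_obs();print(o["position"],o["time_s"],o["joint_pos"],o["wrist_force"])
for n in("top","side"):
    f=vision.read_camera(n)["frame"][:,:,::-1]
    if n=="top": a=cv2.resize(f[150:250,160:290],None,fx=4,fy=4,interpolation=cv2.INTER_CUBIC)
    else: a=cv2.resize(f[130:320,175:315],None,fx=3,fy=3,interpolation=cv2.INTER_CUBIC)
    cv2.imwrite(f"pics/{n}8.png",a)
E
```

```text
[0.4642 0.2084 0.2158] 30.8833 [0.419  0.1786 1.8863 0.     1.0754 0.3287] [-0.4832  1.4673  0.0443]
```

View pics/side8.png

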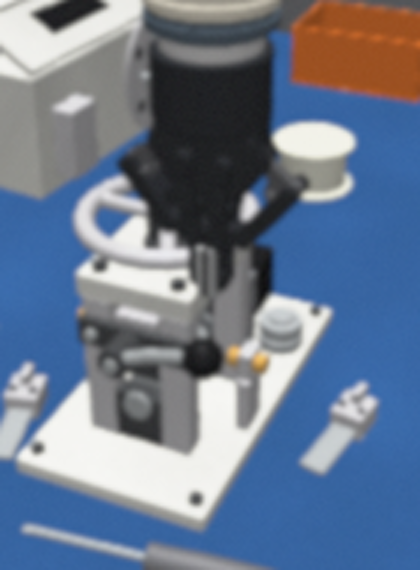

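View pics/top8.png

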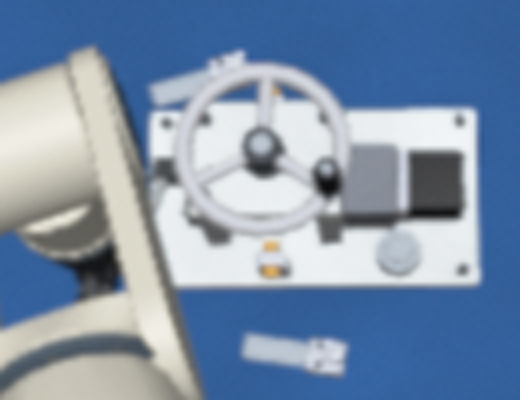

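The top picture shows the handle unmoved at (325,175). In the side picture the tips at (207,285) are well above the knob at (203,357), and again look about 27 mm higher than nominal. The tip height along the tool is uncertain, and the grasp point must stay over 11 mm from the knob. So I'll open the gripper to 40 mm and push with one finger, which keeps the grasp point about 27 mm to the side.

```bash
cat >> plan.py <<'E'
KQ=O+xa*(-.117)+ya*.118
E
python3 - <<'E'
from plan import *
from vis import *
bot.servo_line([*KQ,.225],velocity=.1)
hand.move_gripper(.04)
print(get_obs()["gripper_width"],get_obs()["time_s"])
z=.225
while z>.150:
    z-=.008
    bot.servo_line([*KQ,z],velocity=.06)
    o=get_obs();print(round(z,3),o["position"][2],o["wrist_force"])
    if np.linalg.norm(o["wrist_force"])>12: print("STOP");break
print(o["time_s"])
f=vision.read_camera("side")["frame"][:,:,::-1]
cv2.imwrite("pics/side9.png",cv2.resize(f[130:320,175:315],None,fx=3,fy=3,interpolation=cv2.INTER_CUBIC))
E
```

```text
0.040195731272577334 31.8667
0.217 0.2163327332229433 [ 1.1844 -1.0281  0.2213]
0.209 0.20851204335495155 [0.1292 1.4647 0.7295]
0.201 0.20053332901036708 [-0.2392 -0.1541 -0.185 ]
0.193 0.192548018271097 [-0.2698 -0.6268  0.7502]
0.185 0.18453122180166903 [-0.1768  0.4886 -0.1381]
0.177 0.17655045839281358 [ 0.4437 -0.7055 -1.0854]
0.169 0.16857218329703327 [-0.4229  0.0715 -0.1747]
0.161 0.16007312163839688 [-8.2678 -1.5358  4.6144]
0.153 0.15154582634534872 [-8.6771 -1.5919  4.8755]
0.145 0.1448248515792511 [ 0.8117 -0.7431  0.6522]
34.7
```

View pics/side9.png

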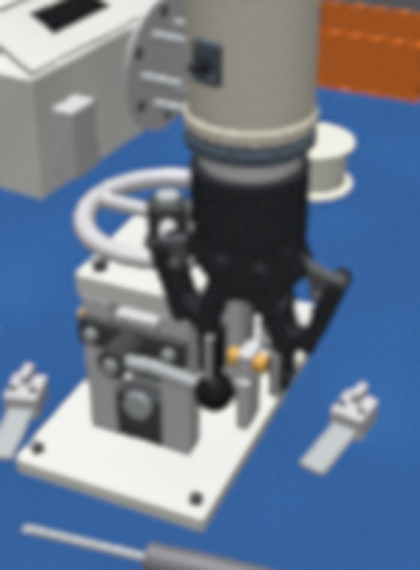

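The knob has come down from (203,357) to (213,390). The inner finger is at about (208,375) and the outer finger's tip at (287,390). The sideways force says the finger is riding the outer flank of the knob, so I'll measure how far off it is.

```bash
python3 - <<'E'
from plan import *
from vis import *
def onplane(uv,yl):
    o,r=ray("side",uv); n=np.array([*ya,0]); c=np.array([*O,0])
    s=(yl-n@(o-c))/(n@r); p=o+r*s; return xa@(p[:2]-O),p[2]
def U(u,v):return ((u+.5)/3-.5+175,(v+.5)/3-.5+130)
print("knob",onplane(U(213,390),.117)); print("knob before",onplane(U(203,357),.117))
print("inner tip",onplane(U(208,375),.118),"outer",onplane(U(287,390),.118))
f=vision.read_camera("side")["frame"][:,:,::-1]
cv2.imwrite("pics/side10.png",cv2.resize(f[215:275,215:285],None,fx=9,fy=9,interpolation=cv2.INTER_CUBIC))
E
```

```text
knob (np.float64(-0.09135150992358414), np.float64(0.13937814935657183))
knob before (np.float64(-0.08373271287672113), np.float64(0.16600368926642628))
inner tip (np.float64(-0.08796922228351177), np.float64(0.15231221078006402)) outer (np.float64(-0.1471890274370305), np.float64(0.15801628214413538))
```

View pics/side10.png

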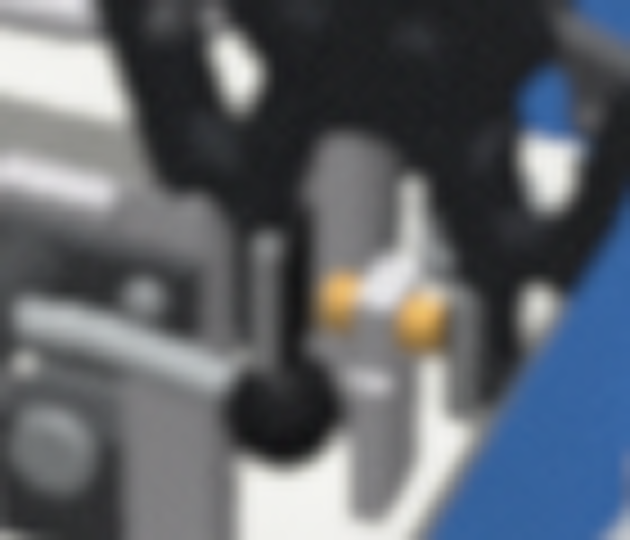

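The inner finger sits squarely on top of the knob, with the knob at local (-91, 139) mm, which is 93 mm from the bolt. I'll carry on down, easing inward with the arc.

```bash
python3 - <<'E'
from plan import *
from vis import *
zs=np.arange(.139,.0755,-.006)
for z in zs:
    x=np.interp(z,[.088,.13],[-.112,-.117])
    k=O+xa*x+ya*.118
    bot.servo_line([*k,z],velocity=.05)
    o=get_obs();print(round(z,3),round(o["position"][2],4),o["wrist_force"])
    if np.linalg.norm(o["wrist_force"])>16: print("STOP");break
    if z<.093 : break
print(o["time_s"])
f=vision.read_camera("side")["frame"][:,:,::-1]
cv2.imwrite("pics/side11.png",cv2.resize(f[210:285,215:300],None,fx=8,fy=8,interpolation=cv2.INTER_CUBIC))
E
```

```text
0.139 0.1387 [-0.4181  1.1218  0.1084]
0.133 0.1326 [ 0.3205 -0.408   0.9608]
0.127 0.1266 [-0.2404  0.9027  0.3073]
0.121 0.1207 [-0.1216 -0.4168  0.2675]
0.115 0.1146 [ 0.2816  0.2448 -0.1666]
0.109 0.1087 [-0.2114 -0.6268 -0.0346]
0.103 0.1026 [-0.1072 -0.3599  0.1133]
0.097 0.0967 [ 1.5005  0.6299 -0.3111]
0.091 0.0907 [ 0.3027 -0.2481  0.5752]
37.3
```

View pics/side11.png

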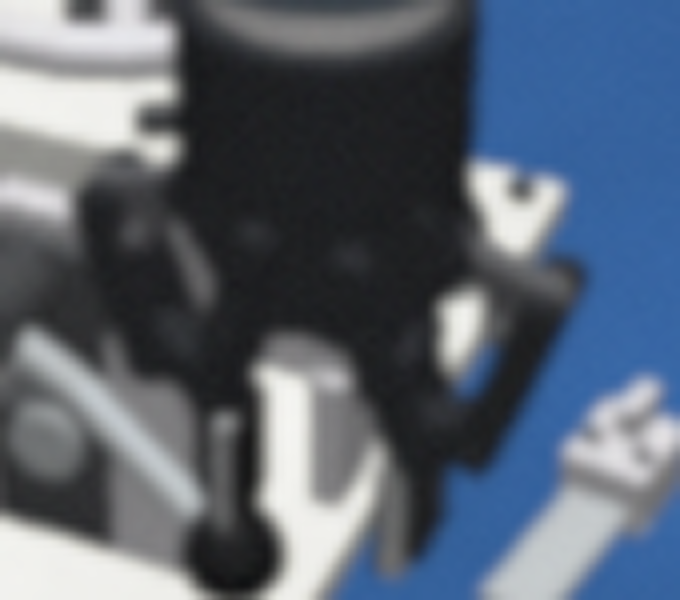

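The knob is now at (233,550), with the inner finger still on top of it. I'll take small steps until the stop shows in the force.

```bash
python3 - <<'E'
from plan import *
from vis import *
k=O+xa*-.112+ya*.118
for z in np.arange(.0885,.073,-.002):
    bot.servo_line([*k,z],velocity=.03)
    o=get_obs();print(round(z,4),round(o["position"][2],4),o["wrist_force"])
    if np.linalg.norm(o["wrist_force"])>12: print("STOP");break
print(o["time_s"])
f=vision.read_camera("side")["frame"][:,:,::-1]
cv2.imwrite("pics/side12.png",cv2.resize(f[210:285,215:300],None,fx=8,fy=8,interpolation=cv2.INTER_CUBIC))
E
```

```text
0.0885 0.0884 [ 0.3505  0.2364 -0.5929]
0.0865 0.0865 [-0.0972 -0.4283  0.8663]
0.0845 0.0854 [-2.5151 -0.9728 14.3768]
STOP
38.1
```

View pics/side12.png

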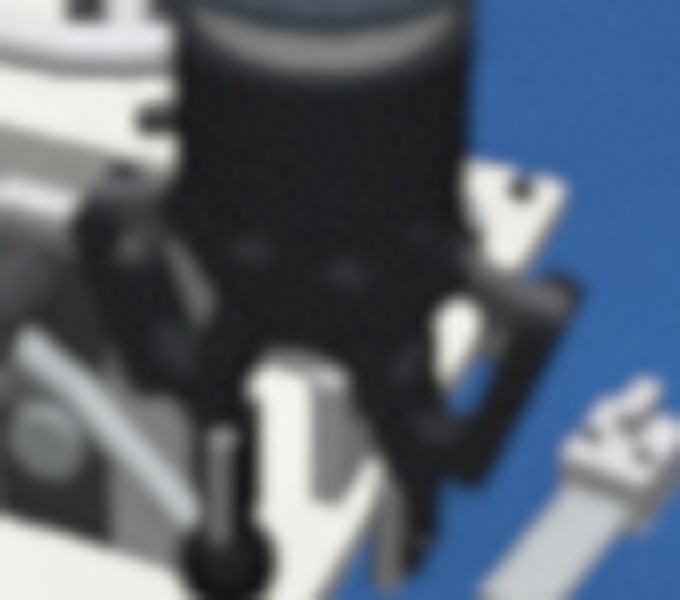

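The stop is felt: 14 N upward at TCP 0.085, as expected for a knob top at 97 mm. I'll retract straight up, then off to the robot's side, and check both joints.

```bash
python3 - <<'E'
from plan import *
from vis import *
k=O+xa*-.112+ya*.118
bot.servo_line([*k,.20],velocity=.12)
bot.servo_line([k[0],k[1],.38],velocity=.25)
bot.reach([.30,-.45,.38],QL)
bot.dwell(.3)
o=get_obs();print(o["position"],o["time_s"],o["wrist_force"])
g0=cv2.imread("side0raw.png");t0=cv2.imread("top0raw.png")
f=vision.read_camera("side")["frame"][:,:,::-1]; t=vision.read_camera("top")["frame"][:,:,::-1]
cv2.imwrite("side13raw.png",f);cv2.imwrite("top13raw.png",t)
S_=lambda f:cv2.resize(f[155:315,175:275],None,fx=3.75,fy=3.75,interpolation=cv2.INTER_CUBIC)
cv2.imwrite("pics/side13.png",np.hstack([S_(f),S_(g0)]))
T_=lambda f:cv2.resize(f[160:250,170:290],None,fx=3.3,fy=3.3,interpolation=cv2.INTER_CUBIC)
cv2.imwrite("pics/top13.png",np.vstack([T_(t),T_(t0)]))
E
```

```text
[ 0.3003 -0.4498  0.38  ] 42.8167 [-0.4808  0.3361 -0.2762]
```

View pics/side13.png

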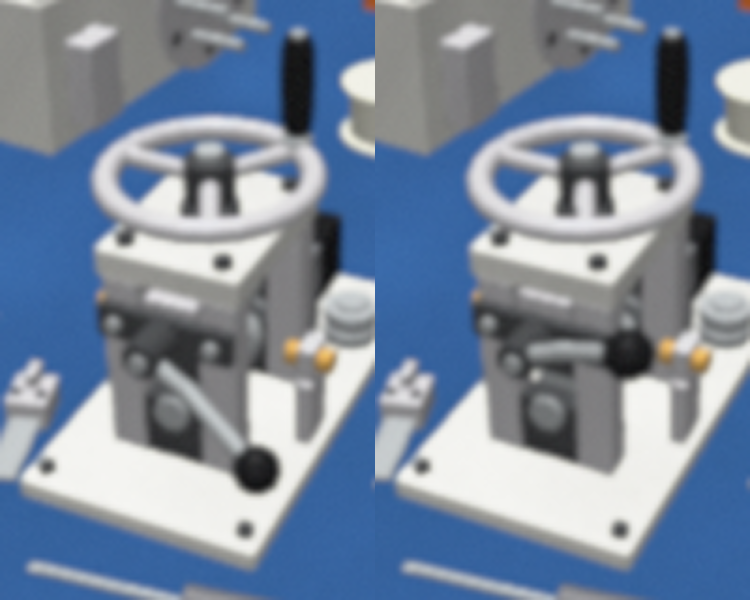

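View pics/top13.png

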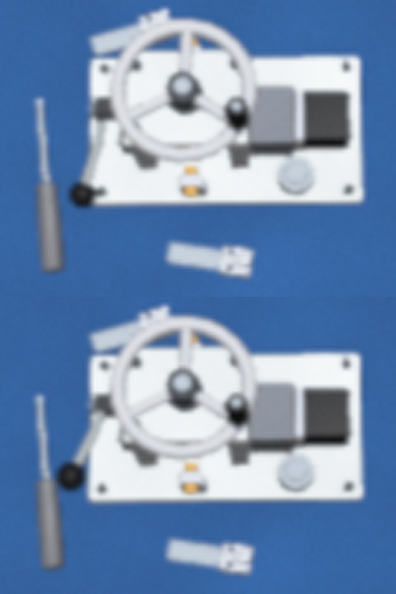

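The handle cap is at (297,33), exactly as at the start. The knob is down at (256,469), and the loose parts haven't moved. I'll triangulate the knob and handle once, then hand in.

```bash
python3 - <<'E'
from plan import *
from vis import *
from workcell import hand_in
k,e=tri(T(82*2,192*2),S(256,469));d=k[:2]-O
lx=xa@d;al=np.degrees(np.arctan2(k[2]-.122,-lx));print("knob",k,e,"local x",lx,"y",ya@d,"angle above level",al)
h,e=tri(T(237*2-1,104*2),S(297,33));print("handle",h,np.degrees(np.arctan2(h[1]-O[1],h[0]-O[0])),np.degrees(PHI0))
def big(a,b):
    a,b=[cv2.GaussianBlur(cv2.imread(x),(5,5),0) for x in(a,b)];m=(cv2.absdiff(a,b).max(2)>40).astype(np.uint8)
    n,_,s,c=cv2.connectedComponentsWithStats(m);print([(list(s[i,:4]),) for i in range(1,n) if s[i,4]>8])
big("side0raw.png","side13raw.png")
if -28<al<-21: hand_in();print("handed in")
E
```

```text
knob [0.4713 0.2083 0.0828] 0.0016065141133628422 local x -0.08431551446478606 y 0.1183805917319303 angle above level -24.96217975541308
handle [0.5358 0.0393 0.284 ] -117.22152140890739 -117.53607310815714
[([np.int32(399), np.int32(0), np.int32(26), np.int32(14)],), ([np.int32(382), np.int32(0), np.int32(59), np.int32(87)],), ([np.int32(431), np.int32(0), np.int32(55), np.int32(214)],), ([np.int32(486), np.int32(0), np.int32(10), np.int32(23)],), ([np.int32(486), np.int32(26), np.int32(5), np.int32(3)],), ([np.int32(476), np.int32(32), np.int32(17), np.int32(65)],), ([np.int32(414), np.int32(70), np.int32(13), np.int32(38)],), ([np.int32(506), np.int32(92), np.int32(6), np.int32(25)],), ([np.int32(461), np.int32(103), np.int32(22), np.int32(88)],), ([np.int32(479), np.int32(118), np.int32(33), np.int32(97)],), ([np.int32(410), np.int32(147), np.int32(3), np.int32(8)],), ([np.int32(509), np.int32(159), np.int32(3), np.int32(11)],), ([np.int32(418), np.int32(167), np.int32(6), np.int32(8)],), ([np.int32(403), np.int32(171), np.int32(18), np.int32(33)],), ([np.int32(411), np.int32(179), np.int32(48), np.int32(75)],), ([np.int32(483), np.int32(208), np.int32(14), np.int32(33)],), ([np.int32(237), np.int32(243), np.int32(13), np.int32(14)],), ([np.int32(216), np.int32(245), np.int32(14), np.int32(6)],), ([np.int32(465), np.int32(244), np.int32(11), np.int32(8)],), ([np.int32(232), np.int32(246), np.int32(4), np.int32(5)],), ([np.int32(218), np.int32(252), np.int32(21), np.int32(23)],), ([np.int32(237), np.int32(273), np.int32(14), np.int32(15)],)]
the job is handed in; nothing more can be done
handed in
```

I pushed the hand wheel one full turn clockwise by its handle with the closed fingers. I then pushed the clamp lever down to its stop with one finger on top of the knob, moved the arm clear and handed the job in at about 43 s. No verdict is reported.

**Wheel:** the handle measures -117.2° now against -117.5° at the start. It also sits on the same pixel in the side picture.

**Clamp lever:** the knob measures 83 mm high and 25.0° below level, which is the locked position. I felt the stop at about 14 N.

**Loose parts:** comparing the side pictures from before and after, only the arm and the lever area differ. The parts by the unit also look unmoved from above.

**Checks that disagreed or were not made:**
- **Fingertip height:** in the side pictures the fingertips looked about 27 mm higher than the stated 17 mm ahead of the TCP. The stop was also met about 27 mm lower in TCP height than that figure gives, though with the fingers open 40 mm. I never explained it. I worked around it by relying on force and pictures, and by keeping the grasp point about 27 mm to the side of the knob.
- **Force on the handle:** the wrist force at each pause during the wheel push read only about 0 to 2 N. The push over 2 N while the wheel was moving is inferred from the wheel turning, not measured.

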